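Load the paint shaker to its working height and set its speed lever

ROBOT

A 7-joint arm with a two-finger parallel gripper is mounted at the origin on the work surface. World frame = base frame: x ahead of the robot, y to its left, z up, the work surface at z = 0. Lengths are in m, angles in rad, forces in N, time in s.
With the tool pointing down it reaches from about 0.35 to 0.9 m from the base axis. Payload 8.1 kg.
Tool frame: the origin (TCP) lies between the finger pads; the fingertips stand 11 mm ahead of it and the grasp point (between the pads) lies 8 mm behind it; z points along the fingers, y is the line along which they close (so a half turn about z gives the same grasp; the last joint's range is limited). The gripper opens to 92 mm and grips with 3 to 60 N. Pads are 19 mm wide; open, the fingers measure 130 mm over their backs; the gripper's body (75 mm by 190 mm) begins 47 mm behind the grasp point.
Start: joints at [1.194, 0.434, 0.025, 1.573, -0.012, 1.134, -0.075], TCP at [0.169, -0.602, 0.238] pointing down, gripper open.
Joint ranges: [-2.62, 2.62], [-0.44, 2.09], [-1.27, 1.32], [0.08, 2.57], [-1.32, 4.46], [0.12, 2], [-2.74, 2.74]. Speed limits (rad/s): [2.22, 2.22, 3.01, 3.01, 3.14, 3.14, 3.14].

INTERFACE

Orientations are given as a rotation vector (axis times angle).
In Python, from cell import observe, get_image, camera_params, sign_off gives the robot as it stands.
- The arm moves only by the shell command python3 -m pendant 'ROWS' [FORCE]. ROWS is JSON, one flat list of numbers, 7 for each row, row after row: the shift along the tool's x, y, z in m, then the turn, a rotation vector about the tool's x, y, z in rad, then the finger opening in m, from 0 to 0.0918. In form: [dx, dy, dz, rx, ry, rz, jaw, dx, dy, dz, rx, ry, rz, jaw, ...]. A call has 1 to 10 rows; each row shifts and turns the commanded pose from where the row before left it, along the tool's axes as they then stand; what a row does not reach is not made up. A row lasts 1/8 s, in which the tool goes at most 62.5 mm and 10.7 degrees, less where a joint would pass 70% of its speed; a pose out of reach is approached as far as the arm can. A call is refused whole if a number of a shift passes 0.0625 or a number of a turn 0.188, either way. A call with a gripper value outside its range is refused whole. The fingers move at their own pace and stop on an object; FORCE is the grip in N (left out, the last holds). Time passes only in rows, so rows that do not move let the fingers close. It gives the time, the measured TCP pose, the force, the opening and the grip force at its end, in the units of the state.
- observe(): the state, without advancing time (a new reading comes with each control period).
- get_image(name): name is "scene" or "top"; returns the picture (420x560x3 uint8, red, green, blue); there is no depth.
- camera_params(name): a dict with "intrinsics" (3x3 intrinsics, pixels), "eye" and "rotation" of the camera in the world. Camera axes: x right, y down, z forward; pixel columns grow to the right and rows downward; lengths in m; the calibration is good to about 2 mm. A picture is of the moment at which its call begins. camera_params takes no time and is no camera call.
- sign_off(): hands the job in; it is judged then, once.
The state is a dict: "clock": time; "joints": joint angles; "dq": joint speeds; "joint_efforts": joint torques, N m; "position": TCP position; "ee_rot": TCP orientation; "force": force on the tool from outside, world axes, zero at the start; "ft_torque": the same for the moment, N m; "width": opening from 0.0 (shut) to 1.0 (fully open); "gripper_force": force on a finger pad.
Only numpy, scipy, OpenCV 4.12 (cv2) and the standard library are available. Lean on these libraries where they do the work, as an engineer would, in place of code of your own. Each camera call takes 0.05 s, during which the arm holds its last target. There are 200 camera calls.

TASK

Get the paint shaker ready for a run: stand full yellow tins on its sprung tray, next to the part-used tin that stays there, one after another until the red pointer rests inside the green band, and let go. Only then swing the console's speed lever until it points at the orange set-marker, and let go of it. All tins must end standing upright, either directly on the tray or on the bench; leave the set-marker, the spray can, the jar and the cup as they are.

Things in the scene. Friction and masses are not known exactly. Their poses are not given: they have to be found in the camera images.
- shaker: Paint-tin shaker: grey base (240 x 150 x 50 mm) fixed to the bench, carrying a sprung tray on four coil springs. Origin: centre of its underside, on the bench. Its x runs along the tray's long side; at its +x end (x = 172 mm) stands a white upright scale board, 100 mm wide, 136 mm high, with a slot through which the tray's red pointer shows on the far face. Its green band is the working height.
- tray (a joint): How far the sprung tray has sunk, in m, 0 = empty (tray top 125 mm above the bench), growing downward to a stop at 0.062. The pointer is inside the green band from 0.029 to 0.0435. The spring gives about 33 mm per kg; a loaded tray settles in about 1 s.
- tray_top (a point): Centre of the tray's top face. The tray is a flat black rubber-topped plate, 280 mm (its x) by 180 mm (its y), no rim; it moves straight up and down and keeps level.
- part_tin: Part-used tin already standing on the tray: white label, red lid, diameter 68 mm, 110 mm high, 0.2 to 0.8 kg according to what is left in it. Origin: centre of its underside.
- console: Speed console: low steel box with a blue top, 180 (x) x 260 (y) x 60 mm high, fixed to the bench. Origin: centre of its underside. The lever's upright pin is at x = +60 mm, y = 0.
- lever (a joint): Angle in rad of the speed lever about its upright pin, growing anticlockwise seen from above, range 0 to 2.0, stiff: it stays where it is left (about 4 N at the grip moves it). At 0 the arm points, in the console's frame, at 2.14 rad from +x (towards its -x, +y corner).
- marker (a joint): Angle of the orange set-marker about the same pin, on the same scale as lever: equal values mean that the lever points at the marker. Stiff; not to be moved.
- lever_pivot (a point): On the lever's pin, at the top of the arm, 77 mm above the bench; x along the arm, outward.
- lever_grip (a point): On the axis of the lever's black upright handle (diameter 24 mm, 60 mm high, from 83 to 143 mm above the bench), at 120 mm above the bench, 100 mm from the pin; x points outward along the arm. The flat steel arm ends 116 mm from the pin.
- marker_tip (a point): Top of the orange set-marker, a block 22 x 8 x 14 mm lying radially on the console's top, 131 mm from the pin (from 120 to 142 mm), top 75 mm above the bench; x points outward from the pin.
- tin0: Full paint tin, steel with yellow label and yellow lid, diameter 60 mm, 90 mm high, about 0.36 kg, standing on the bench. Origin: centre of its underside. The three full tins are alike.
- tin1: Full paint tin, steel with yellow label and yellow lid, diameter 60 mm, 90 mm high, about 0.36 kg, standing on the bench. Origin: centre of its underside. The three full tins are alike.
- tin2: Full paint tin, steel with yellow label and yellow lid, diameter 60 mm, 90 mm high, about 0.36 kg, standing on the bench. Origin: centre of its underside. The three full tins are alike.
- spray_can: Bystander: spray can, white and red, diameter 65 mm, 175 mm high, standing on the bench. Origin: centre of its underside.
- jar: Bystander: small jar with green cap, diameter 56 mm, 85 mm high. Origin: centre of its underside.
- cup: Bystander: empty white mixing cup, rim diameter 72 mm, 95 mm high, very light. Origin: centre of its underside.

How it is judged:
By the outcome, as a careful person would: the job done as asked, in the order asked, and still so for the second after the job is handed in, with the robot touching nothing.
It also fails if it takes over 72 s, if anything falls off the work surface, if the arm or the gripper's body presses on something with over 40 N, if the wrist force passes 120 N, or if a joint passes its speed limit or range.

## Working session

There is one attempt and no reset: what is moved stays moved. The work goes in short steps, Python scripts to look and compute and a shell command to move; the robot and the scene stay as the last step left them, time stands still between calls to the robot, and variables do not carry over. Pictures are saved under pics/ and viewed, at most 10 in all, crops included, and the job is handed in when it is done.

```bash
mkdir -p pics
python3 - <<'E'
from cell import *
import cv2,numpy as np
for n in("scene","top"):
    p=camera_params(n);print(n,p)
    cv2.imwrite(f"pics/{n}0.png",get_image(n)[:,:,::-1])
print(observe())
E
```

```text
scene {'intrinsics': array([[398.32906401,   0.        , 279.67149243],
       [  0.        , 398.32906401, 209.1515796 ],
       [  0.        ,   0.        ,   1.        ]]), 'eye': array([ 0.834909  , -0.35206034,  0.7877352 ]), 'rotation': array([-2.46336587, -0.75694409,  0.23465822])}
top {'intrinsics': array([[481.11096588,   0.        , 282.28403621],
       [  0.        , 481.11096588, 210.34152263],
       [  0.        ,   0.        ,   1.        ]]), 'eye': array([0.48347366, 0.0397004 , 1.24828586]), 'rotation': array([-2.20776133,  2.17266275, -0.06768056])}
{'clock': 0.1, 'joints': array([ 1.19439423,  0.43512538,  0.02496669,  1.57398066, -0.01157513,
        1.13400772, -0.07510599]), 'dq': array([-0.00208565, -0.00104621,  0.00204197, -0.00271695,  0.00138101,
        0.00033172, -0.0010437 ]), 'joint_efforts': array([ 3.52161143e-03, -6.69125962e+01,  9.88283157e-01, -3.15147364e+01,
       -6.04166323e-02,  3.73048335e-02,  3.54353278e-05]), 'position': array([ 0.16882646, -0.60131707,  0.23705056]), 'ee_rot': array([-3.11088738e+00, -4.28471992e-01,  5.18351529e-04]), 'force': array([ 0.40800921, -0.22219982,  0.15580081]), 'ft_torque': array([-0.05584607,  0.00411231,  0.01029945]), 'gripper_force': 0.0, 'width': 1.001135926928074}
```

View pics/scene0.png

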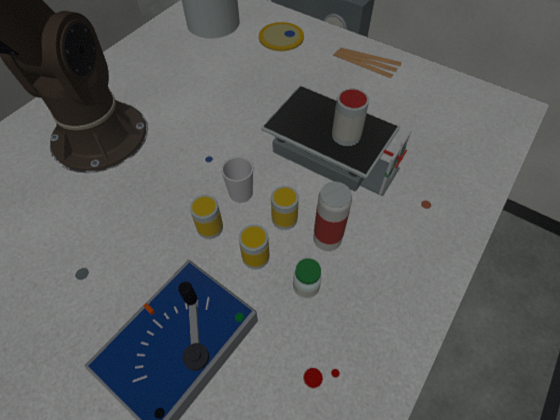

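View pics/top0.png

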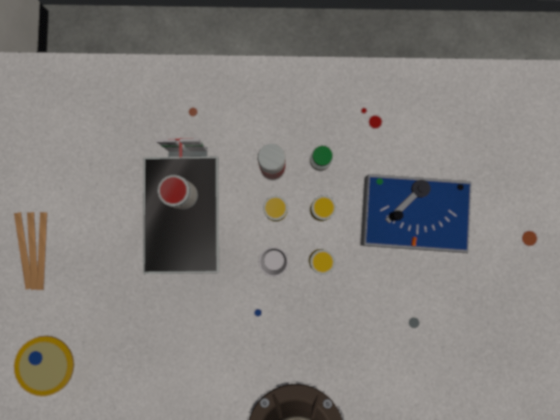

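The scene view shows the tray with the red-lidded tin at (350,115), the spray can at (332,215), and the console at (170,340). The top view shows the yellow lids at about (275,208), (323,208) and (322,261). It also shows the cup at (274,261), the spray can at (272,158) and the jar at (321,157). The lever handle is near (396,215), its pin near (420,188), and the orange marker at (415,241).

```bash
cat > h.py <<'E'
from cell import *
import cv2,numpy as np
from scipy.spatial.transform import Rotation as R
def ray(n,uv,z):
    p=camera_params(n);d=R.from_rotvec(p["rotation"]).as_matrix()@np.linalg.solve(p["intrinsics"],[uv[0],uv[1],1.])
    return p["eye"]+d*(z-p["eye"][2])/d[2]
def proj(n,X):
    p=camera_params(n);c=R.from_rotvec(p["rotation"]).as_matrix().T@(np.array(X)-p["eye"]);q=p["intrinsics"]@c
    return q[:2]/q[2]
def blobs(im,lo,hi,amin=15):
    m=cv2.inRange(cv2.cvtColor(im,cv2.COLOR_RGB2HSV),np.array(lo),np.array(hi))
    n,l,s,c=cv2.connectedComponentsWithStats(m)
    return [(c[i],s[i],l==i) for i in range(1,n) if s[i,4]>=amin]
E
python3 - <<'E'
from h import *
np.set_printoptions(precision=3,suppress=True)
im=get_image("top")
def show(t,lo,hi,z,**k):
    for c,s,m in blobs(im,lo,hi,**k): print(t,c,s,ray("top",c,z))
show("yellow",(20,120,90),(32,255,255),.09)
show("red",(0,120,60),(8,255,255),.22)
show("red2",(172,120,60),(180,255,255),.22)
show("orange",(6,180,100),(17,255,255),.075)
show("green",(45,90,40),(85,255,255),.085)
for c,s,m in blobs(im,(105,120,40),(125,255,255),500):
    pts=np.argwhere(m)[:,::-1].astype(np.float32); q=cv2.boxPoints(cv2.minAreaRect(pts))
    w=np.array([ray("top",a,.06) for a in q]);print("console",q,w,w.mean(0),np.linalg.norm(np.diff(w,axis=0),axis=1))
a=cv2.resize(im[165:260,355:480],None,fx=5,fy=5,interpolation=cv2.INTER_CUBIC)
cv2.imwrite("pics/con.png",np.clip(a[:,:,::-1]*1.5,0,255))
s=get_image("scene")
a=cv2.resize(s[80:200,255:425],None,fx=4.5,fy=4.5,interpolation=cv2.INTER_CUBIC)
cv2.imwrite("pics/tray.png",np.clip(a[:,:,::-1]*1.5,0,255))
E
```

```text
yellow [275.103 207.39 ] [266 198  19  20 300] [0.562 0.057 0.09 ]
yellow [323.383 207.   ] [314 198  20  19 308] [ 0.565 -0.059  0.09 ]
yellow [322.244 261.547] [313 252  20  20 316] [ 0.433 -0.058  0.09 ]
yellow [ 44.343 364.771] [  14  336   59   60 1054] [0.18  0.597 0.09 ]
red [374.899 121.477] [370 116  11  12 109] [ 0.743 -0.158  0.22 ]
red [173.002 190.122] [161 178  25  25 476] [0.587 0.275 0.22 ]
orange [413.5 241. ] [412 238   4   7  16] [ 0.486 -0.281  0.075]
green [321.95  155.356] [313 146  19  19 281] [ 0.691 -0.055  0.085]
green [379.5   180.786] [377 178   6   6  28] [ 0.631 -0.195  0.085]
console [[365.792 242.119]
 [370.115 177.274]
 [470.137 183.943]
 [465.814 248.788]] [[ 0.482 -0.167  0.06 ]
 [ 0.643 -0.177  0.06 ]
 [ 0.63  -0.425  0.06 ]
 [ 0.469 -0.414  0.06 ]] [ 0.556 -0.296  0.06 ] [0.161 0.249 0.161][ WARN:0@1.063] global loadsave.cpp:1063 imwrite_ Unsupported depth image for selected encoder is fallbacked to CV_8U.
```

View pics/con.png

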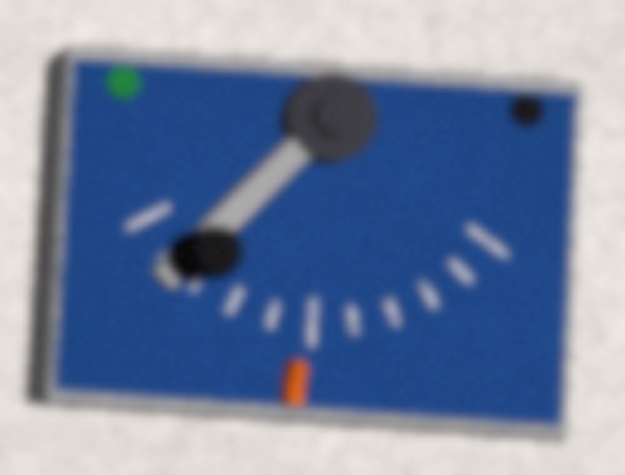

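View pics/tray.png

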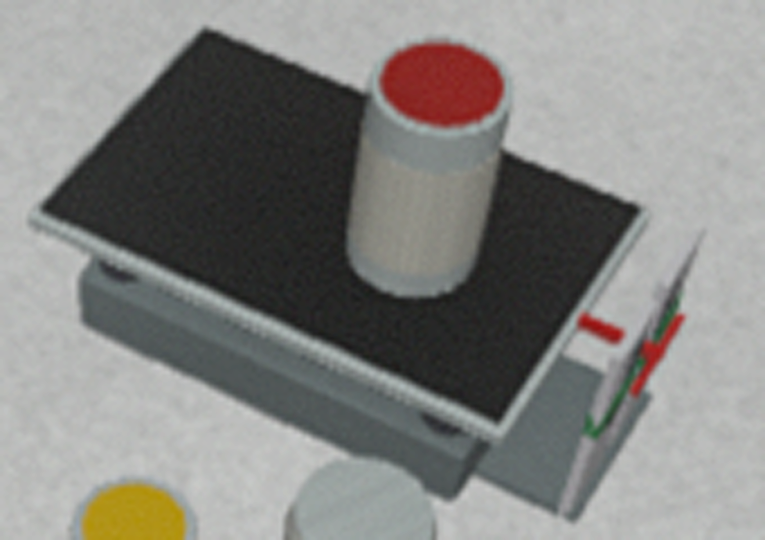

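In the console crop the pin is at about (421,188.6) in full-image pixels, the top of the handle at (399.5,215), and the marker at (414.4,241.4). In the tray crop, the scene-view tray corners are (301,86.7), (262.8,127.8), (365.4,176) and (398.3,126.7). The pointer is high on the board.

Run:
```python
from h import *
from scipy.optimize import least_squares
np.set_printoptions(precision=3,suppress=True)
sc=[(301,86.7),(262.8,127.8),(365.4,176),(398.3,126.7)]; tp=[(145,271),(217,271),(217,157),(145,158)]
loc=[(-.14,.09),(-.14,-.09),(.14,-.09),(.14,.09)]
def f(p):
    x,y,z,a=p;c,s=np.cos(a),np.sin(a)
    r=[]
    for l,u,v in zip(loc,sc,tp):
        X=[x+c*l[0]-s*l[1],y+s*l[0]+c*l[1],z]
        r+=[*(proj("scene",X)-u),*(proj("top",X)-v)]
    return np.array(r)
o=least_squares(f,[.55,.28,.11,0],loss="soft_l1");print("tray",o.x,"sink",.125-o.x[2]);print(f(o.x).round(1))
z=o.x[2]+.11
sim=get_image("scene");tim=get_image("top")
bs=max(blobs(sim,(0,120,60),(8,255,255))+blobs(sim,(172,120,60),(180,255,255)),key=lambda b:b[1][4] if b[0][1]<110 else 0)
print("lid",ray("scene",bs[0],z),bs[0],ray("top",(173,190.1),z))
pin=ray("top",(421,188.6),.077);mk=ray("top",(414.4,241.4),.075);hd=ray("top",(399.5,215),.143)
print(pin,mk,hd,np.linalg.norm((mk-pin)[:2]),np.linalg.norm((hd-pin)[:2]))
for n,q in(("mk",mk),("hd",hd)):print(n,np.arctan2(*(q-pin)[1::-1]))
# tins by scene too
for c,s,m in blobs(sim,(20,120,90),(32,255,255)): print("tin scene",c,ray("scene",c,.09))
for c,s,m in blobs(sim,(5,160,90),(17,255,255)): print("or scene",c,s,ray("scene",c,.075))
print("spray",ray("top",(272,154),.175),"cup",ray("top",(274,261),.095))
```

```text
tray [0.542 0.287 0.091 0.023] sink 0.03393387747822266
[-1.2 -0.4 -3.2  1.8 -1.7  0.3  0.1  1.3  0.4  1.6  0.2 -0.8  0.7  1.2
 -2.  -1.3]
lid [0.584 0.29  0.201] [352.816  98.373] [0.588 0.28  0.201]
[ 0.614 -0.298  0.077] [ 0.485 -0.283  0.075] [ 0.545 -0.23   0.143] 0.13013310826918315 0.09746730003071936
mk 3.020556006520539
hd 2.360353634248671
tin scene [280.915  36.851] [0.235 0.527 0.09 ]
tin scene [284.33  196.557] [0.563 0.057 0.09 ]
tin scene [203.276 205.869] [ 0.435 -0.058  0.09 ]
tin scene [282.657 218.789] [0.591 0.009 0.09 ]
tin scene [205.119 228.275] [ 0.473 -0.098  0.09 ]
tin scene [252.891 236.799] [ 0.566 -0.06   0.09 ]
tin scene [252.399 259.197] [ 0.595 -0.1    0.09 ]
or scene [148.  307.5] [144 303   9  10  42] [ 0.488 -0.282  0.075]
spray [0.676 0.065 0.175] cup [0.433 0.058 0.095]
```

```bash
cat >> h.py <<'E'
from scipy.optimize import least_squares
def tri(a,b):
    o=least_squares(lambda X:np.r_[proj("scene",X)-a,proj("top",X)-b],[.55,.28,.2]);return o.x,o.fun
def redlid():
    r=[]
    for n in("scene","top"):
        im=get_image(n);h=cv2.cvtColor(im,cv2.COLOR_RGB2HSV)
        m=(((h[...,0]<9)|(h[...,0]>171))&(h[...,1]>120)&(h[...,2]>50)).astype(np.uint8)
        k,l,s,c=cv2.connectedComponentsWithStats(m)
        best=[i for i in range(1,k) if (c[i][1]<125 and 310<c[i][0]<400 if n=="scene" else c[i][0]<240)]
        r.append(c[max(best,key=lambda i:s[i,4])])
    return r,*tri(*r)
E
python3 - <<'E'
from h import *
np.set_printoptions(precision=4,suppress=True)
print(redlid())
# check triangulation with yellow lids (z=.09)
for a,b in(((284.33,196.557),(275.1,207.4)),((252.9,236.8),(323.4,207)),((203.3,205.9),(322.2,261.5))): print(tri(a,b))
im=get_image("scene")
h=cv2.cvtColor(im,cv2.COLOR_RGB2HSV);m=((h[...,2]<75)).astype(np.uint8)
for n in("scene","top"):
    im=get_image(n);h=cv2.cvtColor(im,cv2.COLOR_RGB2HSV);m=(h[...,2]<(70)).astype(np.uint8)
    k,l,s,c=cv2.connectedComponentsWithStats(m)
    i=[i for i in range(1,k) if (250<c[i][0]<400 and 60<c[i][1]<180 if n=="scene" else 140<c[i][0]<220 and 150<c[i][1]<280)]
    i=max(i,key=lambda i:s[i,4]);hull=cv2.convexHull(np.argwhere(l==i)[:,::-1].astype(np.int32))
    print(n,s[i],cv2.approxPolyDP(hull,5,True).reshape(-1,2).tolist())
E
```

```text
([array([352.878 ,  98.3581]), array([173.0399, 190.1408])], array([0.5882, 0.2776, 0.2116]), array([-0.4492,  0.0344, -0.2343, -0.4015]))
(array([0.5622, 0.0578, 0.0889]), array([-0.2248,  0.0232, -0.1558, -0.2013]))
(array([ 0.5649, -0.0591,  0.088 ]), array([-0.1108,  0.0129, -0.0885, -0.1008]))
(array([ 0.4336, -0.0576,  0.0883]), array([-0.07  ,  0.0093, -0.0579, -0.0563]))
scene [ 264   86  133   88 4875] [[396, 127], [364, 173], [264, 125], [300, 86]]
top [ 145  159   71  112 6634] [[214, 159], [214, 267], [145, 270], [146, 160]]
```

Triangulating the yellow lids gives z ≈ 0.088, against a true 0.090, so it checks out. The red lid comes out at 0.213, so the tray has sunk about 22 mm and one tin should be enough. I'll take the tin at (0.562, 0.058) first.

```bash
python3 -m pendant '[0,0,0,0,0,0.137,0.0918, 0,0,0,0,0,0.137,0.0918, 0.024,-0.041,0,0,0,0,0.0918, 0.024,-0.041,0,0,0,0,0.0918, 0.024,-0.041,0,0,0,0,0.0918, 0.024,-0.041,0,0,0,0,0.0918, 0.024,-0.041,0,0,0,0,0.0918, 0.024,-0.041,0,0,0,0,0.0918, 0.024,-0.041,0,0,0,0,0.0918, 0.024,-0.041,0,0,0,0,0.0918]' 20
python3 -m pendant '[0.025,-0.041,0,0,0,0,0.0918, 0.025,-0.041,0,0,0,0,0.0918, 0.025,-0.041,0,0,0,0,0.0918, 0.025,-0.041,0,0,0,0,0.0918, 0.025,-0.041,0,0,0,0,0.0918, 0.025,-0.041,0,0,0,0,0.0918, 0.025,-0.041,0,0,0,0,0.0918, 0.025,-0.041,0,0,0,0,0.0918,0,0,0,0,0,0,0.0918,0,0,0,0,0,0,0.0918]'
```

```text
clock: 1.8
position: [0.3617, -0.2725, 0.238]
ee_rot: [3.141, -0.001, 0.001]
force: [0.7, -0.3, -0.1]
width: 0.999
gripper_force: 0.0
clock: 3.05
position: [0.5609, 0.0535, 0.2375]
ee_rot: [3.141, -0.001, -0.001]
force: [-0.9, -0.7, -0.8]
width: 1.003
gripper_force: 0.0
```

```bash
python3 -m pendant '[0.001,-0.004,0.03,0,0,0,0.0918, 0,0,0.04,0,0,0,0.0918, 0,0,0.04,0,0,0,0.0918, 0,0,0.03,0,0,0,0.0918, 0,0,0.025,0,0,0,0.0918, 0,0,0.0175,0,0,0,0.0918, 0,0,0,0,0,0,0.0918, 0,0,0,0,0,0,0.04, 0,0,0,0,0,0,0.04, 0,0,0,0,0,0,0.04]' 25
python3 -m pendant '[0,0,0,0,0,0,0.04, 0,0,0,0,0,0,0.04, 0,0,0,0,0,0,0.04]'
```

```text
clock: 4.3
position: [0.5626, 0.0582, 0.0559]
ee_rot: [-3.142, 0.0, -0.002]
force: [-0.5, -0.2, -0.3]
width: 0.718
gripper_force: 0.0
clock: 4.68
position: [0.5625, 0.0581, 0.0556]
ee_rot: [3.141, -0.001, 0.001]
force: [-1.6, -0.5, 6.0]
width: 0.65
gripper_force: 25.0
```

```bash
python3 -m pendant '[0,0,-0.02,0,0,0,0.04, 0,0,-0.05,0,0,0,0.04, 0,0,-0.05,0,0,0,0.04, 0,0,-0.05,0,0,0,0.04, -0.0155,-0.037,0,0,0,0,0.04, -0.0155,-0.037,0,0,0,0,0.04, -0.0155,-0.037,0,0,0,0,0.04, -0.0155,-0.037,0,0,0,0,0.04, -0.0155,-0.037,0,0,0,0,0.04,-0.0155,-0.037,0,0,0,0,0.04]'
python3 -m pendant '[0,0,0,0,0,0,0.04, 0,0,0,0,0,0,0.04, 0,0,0.025,0,0,0,0.04, 0,0,0.02,0,0,0,0.04, 0,0,0.01,0,0,0,0.04, 0,0,0,0,0,0,0.04, 0,0,0,0,0,0,0.04]'
```

```text
clock: 5.92
position: [0.4681, 0.2809, 0.2245]
ee_rot: [3.141, -0.0, -0.002]
force: [0.2, 0.1, -3.1]
width: 0.651
gripper_force: 25.0
clock: 6.8
position: [0.4698, 0.2802, 0.1709]
ee_rot: [-3.141, 0.001, -0.001]
force: [0.2, -0.1, -3.4]
width: 0.647
gripper_force: 25.0
```

Run:
```python
from h import *
print(redlid()[1]); print(observe()["force"],observe()["position"])
cv2.imwrite("pics/s2.png",get_image("scene")[:,:,::-1])
```

```text
[0.58820325 0.27769913 0.21146751]
[ 0.22079585 -0.06256943 -4.08156647] [0.46966606 0.2803826  0.17097928]
```

View pics/s2.png

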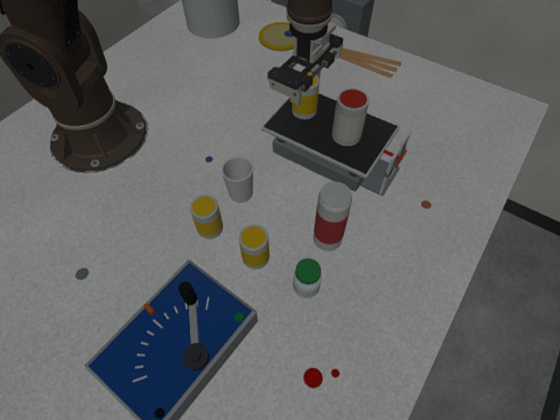

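The tin is held upright over the tray at about (305,103), inside the tray outline and clear of the part-used tin at (350,118). Next I'll lower it in small steps and watch the force.

```bash
python3 -m pendant '[0,0,0.008,0,0,0,0.04, 0,0,0,0,0,0,0.04]'; python3 -m pendant '[0,0,0.006,0,0,0,0.04, 0,0,0,0,0,0,0.04, 0,0,0,0,0,0,0.04]'; python3 -m pendant '[0,0,0.005,0,0,0,0.04, 0,0,0,0,0,0,0.04, 0,0,0,0,0,0,0.04]'
```

```text
clock: 7.2
position: [0.4688, 0.2798, 0.1615]
ee_rot: [3.141, -0.0, -0.002]
force: [0.2, 0.2, -3.0]
width: 0.649
gripper_force: 25.0
clock: 7.58
position: [0.4692, 0.2801, 0.1562]
ee_rot: [3.141, -0.0, -0.0]
force: [-0.3, 0.0, -3.1]
width: 0.648
gripper_force: 25.0
clock: 7.95
position: [0.4692, 0.2802, 0.1513]
ee_rot: [-3.142, 0.0, -0.0]
force: [0.2, -0.0, -1.0]
width: 0.648
gripper_force: 25.0
```

```bash
python3 -m pendant '[0,0,0.004,0,0,0,0.04, 0,0,0,0,0,0,0.04, 0,0,0,0,0,0,0.04, 0,0,0,0,0,0,0.04]'
```

```text
clock: 8.45
position: [0.4693, 0.2802, 0.1473]
ee_rot: [-3.142, 0.0, -0.0]
force: [-0.3, -1.0, 0.1]
width: 0.651
gripper_force: 25.0
```

```bash
python3 -m pendant '[0,0,0,0,0,0,0.07, 0,0,0,0,0,0,0.08, 0,0,0,0,0,0,0.09, 0,0,0,0,0,0,0.09, 0,0,-0.02,0,0,0,0.09, 0,0,-0.04,0,0,0,0.09, 0,0,-0.05,0,0,0,0.09, 0,0.04,0,0,0,0,0.09, 0,0.05,0,0,0,0,0.09, 0,0.05,0,0,0,0,0.09]'
python3 -m pendant '[0.0,0.05,0,0,0,0,0.09,0,0.05,0,0,0,0,0.09,0,0,0,0,0,0,0.09,0,0,0,0,0,0,0.09]'
python3 - <<'E'
from h import *
np.set_printoptions(precision=4,suppress=True)
r=redlid();print(r)
s=get_image("scene");t=get_image("top")
a=[b[0] for b in blobs(s,(20,120,90),(32,255,255),60)];b=[b[0] for b in blobs(t,(20,120,90),(32,255,255),100)]
print(a,b)
c=cv2.resize(s[80:200,255:425],None,fx=4.5,fy=4.5,interpolation=cv2.INTER_CUBIC)
cv2.imwrite("pics/tray2.png",np.clip(c[:,:,::-1]*1.5,0,255).astype(np.uint8))
E
```

```text
clock: 9.7
position: [0.4691, 0.1388, 0.2574]
ee_rot: [-3.142, -0.0, -0.001]
force: [1.2, -0.0, 0.3]
width: 0.978
gripper_force: 0.0
clock: 10.2
position: [0.4692, 0.0408, 0.2574]
ee_rot: [-3.141, 0.0, -0.0]
force: [0.6, 0.7, 0.1]
width: 0.976
gripper_force: 0.0
([array([352.0585, 102.5293]), array([174.22  , 190.6231])], array([0.5882, 0.2775, 0.2003]), array([-0.4048,  0.0311, -0.2117, -0.3612]))
[array([281.0177,  36.9091]), array([304.9631,  88.5984]), array([302.1848, 112.1606]), array([203.2764, 205.8689]), array([205.7857, 228.1723]), array([252.8617, 236.8034]), array([252.6234, 259.0042])] [array([323.4137, 207.0098]), array([173.1648, 245.1456]), array([ 44.3423, 364.8035])]
```

View pics/tray2.png

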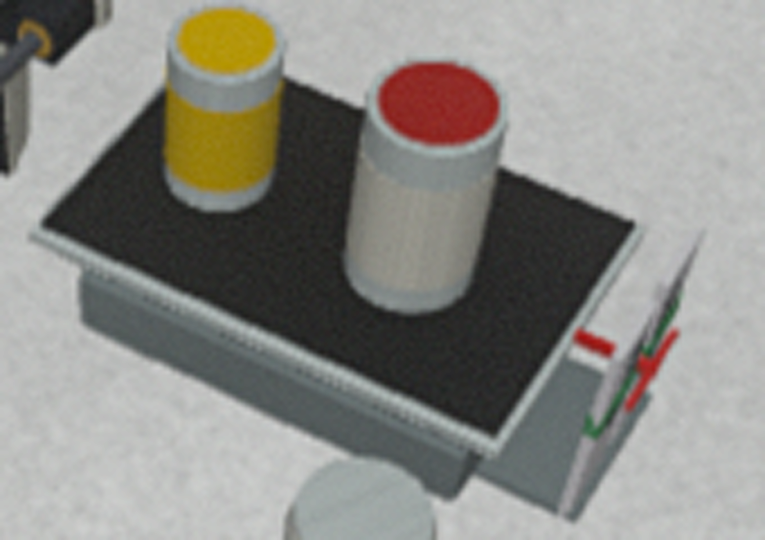

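The pointer has dropped against the green band. The yellow tin stands upright on the tray at (225,110) in the crop. The tray height is about 0.092 from both the camera and the gripper, so the sink is about 33 mm, inside the 29–43.5 mm band. A second tin would take it to about 45 mm, so one is right. Now the lever.

```bash
python3 -m pendant '[0.0126,0.045,0,0,0,0,0.09, 0.0126,0.045,0,0,0,0,0.09, 0.0126,0.045,0,0,0,0,0.09, 0.0126,0.045,0,0,0,0,0.09, 0.0126,0.045,0,0,0,0,0.09, 0.0126,0.045,0,0,0,0,0.09, 0,0,0,0,0,0.156,0.09, 0,0,0,0,0,0.156,0.09, 0,0,0,0,0,0.156,0.09, 0,0,0,0,0,0.156,0.09]'
python3 -m pendant '[0,0,0,0,0,0.156,0.09, 0,0,0,0,0,0,0.09]'
python3 - <<'E'
from h import *
np.set_printoptions(precision=4,suppress=True)
o=observe();print(o["joints"],o["position"],o["ee_rot"])
p=np.array([.614,-.298]);
for a in(2.2,2.36,2.5):
  h=p+.1*np.array([np.cos(a),np.sin(a)]);print(a,h,proj("scene",[*h,.143]),proj("scene",[*h,.083]))
s=get_image("scene");cv2.imwrite("pics/con2.png",cv2.resize(s[220:420,60:300],None,fx=3,fy=3,interpolation=cv2.INTER_CUBIC)[:,:,::-1])
E
```

```text
clock: 11.65
position: [0.5452, -0.2288, 0.257]
ee_rot: [-2.988, 0.97, 0.001]
force: [0.9, 0.4, -0.5]
width: 0.98
gripper_force: 0.0
clock: 11.9
position: [0.5452, -0.2288, 0.2571]
ee_rot: [-2.907, 1.191, 0.0]
force: [0.8, -0.3, 0.2]
width: 0.978
gripper_force: 0.0
[ 0.3003  0.3652  0.0093  1.631  -0.0037  1.1456 -2.038 ] [ 0.5452 -0.2288  0.2571] [-2.907   1.191   0.0004]
2.2 [ 0.5551 -0.2172] [191.8766 284.6761] [198.0348 297.3647]
2.36 [ 0.543  -0.2276] [182.5427 285.6645] [189.3436 298.3013]
2.5 [ 0.5339 -0.2382] [174.4047 287.6608] [181.7786 300.1944]
```

View pics/con2.png

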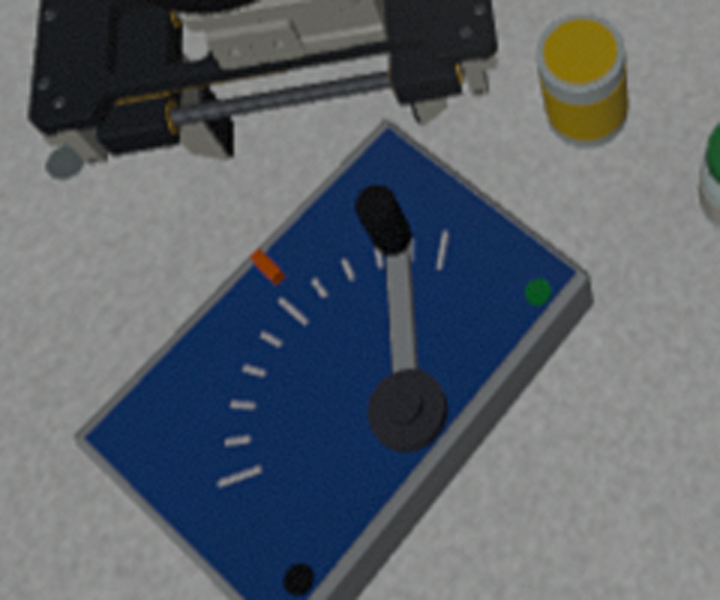

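The handle top is at crop (375,198), or full-image (185,286), which agrees with a lever direction of about 2.33 rad. The orange marker is at full-image (149,308). I'll lower over the handle and close on it.

```bash
python3 -m pendant '[0,0,0.04,0,0,0,0.09, 0,0,0.04,0,0,0,0.09, 0,0,0.035,0,0,0,0.09, 0,0,0.02,0,0,0,0.09, 0,0,0,0,0,0,0.06, 0,0,0,0,0,0,0.04, 0,0,0,0,0,0,0.03, 0,0,0,0,0,0,0.015, 0,0,0,0,0,0,0.015, 0,0,0,0,0,0,0.015]' 12
python3 -m pendant '[0,0,0,0,0,0,0.015, 0,0,0,0,0,0,0.015, 0,0,0,0,0,0,0.015]'
```

```text
clock: 13.2
position: [0.5447, -0.2298, 0.1224]
ee_rot: [2.906, -1.195, 0.0]
force: [-0.2, -0.1, 0.4]
width: 0.379
gripper_force: 0.0
clock: 13.58
position: [0.5451, -0.2291, 0.1223]
ee_rot: [-2.905, 1.193, -0.0]
force: [1.1, 4.8, 1.3]
width: 0.259
gripper_force: 12.0
```

```bash
python3 -m pendant '[0.0006,0.011,0,0,0,-0.11,0.015, 0.0006,0.011,0,0,0,-0.11,0.015, 0.0006,0.011,0,0,0,-0.11,0.015, 0.0006,0.011,0,0,0,-0.11,0.015, 0.0006,0.011,0,0,0,-0.11,0.015, 0.0006,0.011,0,0,0,-0.11,0.015, 0,0,0,0,0,0,0.015, 0,0,0,0,0,0,0.015]'
python3 - <<'E'
from h import *
t=get_image("top");c=cv2.resize(t[165:260,355:480],None,fx=5,fy=5,interpolation=cv2.INTER_CUBIC)
p=observe()["position"];print(np.arctan2(p[1]+.298,p[0]-.614),np.hypot(p[1]+.298,p[0]-.614))
E
```

```text
clock: 14.58
position: [0.5173, -0.2899, 0.1224]
ee_rot: [3.134, -0.19, 0.004]
force: [5.1, -2.6, -3.0]
width: 0.257
gripper_force: 12.0
3.057508367046854 0.09700471752981121
```

```bash
python3 -m pendant '[0,0,0,0,0,0,0.05, 0,0,0,0,0,0,0.09, 0,0,0,0,0,0,0.09, 0,0,0,0,0,0,0.09, 0,0,-0.04,0,0,0,0.09, 0,0,-0.05,0,0,0,0.09, 0,0,-0.05,0,0,0,0.09, 0,-0.06,0,0,0,0,0.09, 0,-0.06,0,0,0,0,0.09, 0,-0.06,0,0,0,0,0.09]'
python3 -m pendant '[0,-0.05,0,0,0,0,0.09, 0,-0.05,0,0,0,0,0.09, 0,0,0,0,0,0,0.09]'
python3 - <<'E'
from h import *
a=[]
for n,(r0,r1,c0,c1,k) in {"top":(165,260,355,480,6),"scene":(250,390,80,230,4)}.items():
    im=get_image(n)[r0:r1,c0:c1];c=cv2.resize(im,None,fx=k,fy=k,interpolation=cv2.INTER_CUBIC)[:,:,::-1]
    a.append(cv2.convertScaleAbs(c,alpha=1.6))
cv2.imwrite("pics/lev1.png",a[0])
t=get_image("top")[165:260,355:480];cv2.imwrite("pics/raw_top.png",t[:,:,::-1])
cv2.imwrite("pics/raw_scene.png",get_image("scene")[:,:,::-1])
E
```

```text
clock: 15.88
position: [0.5379, -0.1079, 0.2625]
ee_rot: [3.136, -0.19, 0.001]
force: [-0.2, -0.1, -0.3]
width: 0.979
gripper_force: 0.0
clock: 16.25
position: [0.55, -0.0051, 0.2624]
ee_rot: [-3.134, 0.177, -0.0]
force: [0.4, -1.1, -0.6]
width: 0.987
gripper_force: 0.0
```

View pics/lev1.png

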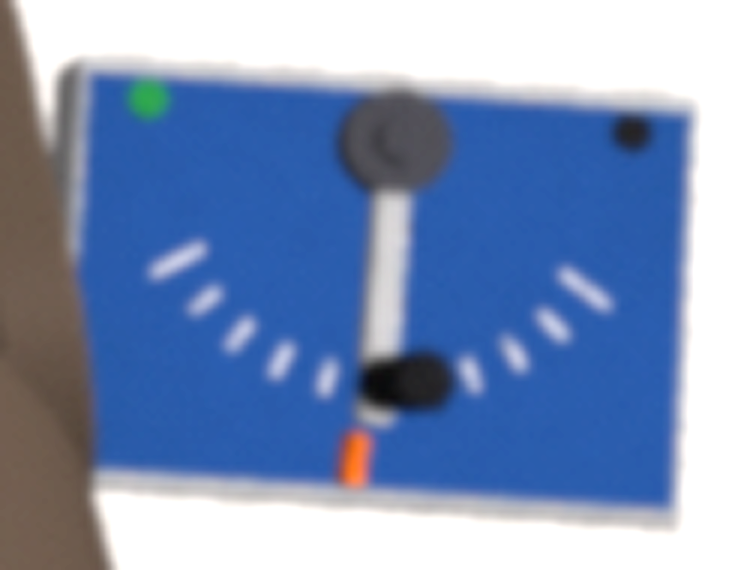

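The arm's tip is at crop (375,418) and the marker at (355,458), with the pin at (395,141). The lever looks about 0.05 rad past the marker, so I'll measure it at sub-pixel level with arm-line fits before and after.

Run:
```python
from h import *
np.set_printoptions(precision=4,suppress=True)
A=cv2.imread("pics/top0.png")[:,:,::-1];B=A.copy();B[165:260,355:480]=cv2.imread("pics/raw_top.png")[:,:,::-1]
def rect(im,z):  # metric warp of plane z: 0.5 mm/px, x->rows down, y->cols
    c=[(.70,-.18),(.70,-.42),(.46,-.42),(.46,-.18)]
    s=np.float32([proj("top",[*q,z]) for q in c]);d=np.float32([(0,0),(480,0),(480,480),(0,480)])
    return cv2.warpPerspective(im,cv2.getPerspectiveTransform(s,d),(480,480),flags=cv2.INTER_CUBIC)
def arm(im,a0):
    W=rect(im,.077).astype(float);wt=np.clip(W[...,0]-40,0,None)  # red channel: grey arm vs blue top
    p0=np.array([.614,-.298]);C=[]
    for a in [a0]:
      u=np.array([np.cos(a),np.sin(a)]);n=np.array([-u[1],u[0]])
      for r in np.arange(.030,.072,.002):
        t=np.arange(-.013,.0131,.0005);q=p0+r*u+t[:,None]*n
        v=cv2.remap(wt.astype(np.float32),np.float32((-.18-q[:,1])/.0005)[None],np.float32((.70-q[:,0])/.0005)[None],cv2.INTER_LINEAR)[0]
        v=np.clip(v-np.median(np.r_[v[:4],v[-4:]])-5,0,None);C.append((r,(v*t).sum()/v.sum()))
    C=np.array(C);k,b=np.polyfit(C[:,0],C[:,1],1);print("res",np.std(C[:,1]-k*C[:,0]-b),k,b)
    return a0+np.arctan(k),p0+b*n
a1,q1=arm(A,2.35);a1,q1=arm(A,a1);a2,q2=arm(B,3.06);a2,q2=arm(B,a2)
u1,u2=[np.array([np.cos(a),np.sin(a)]) for a in(a1,a2)]
s=np.linalg.solve(np.c_[u1,-u2],q2-q1);pin=q1+s[0]*u1;print("angles",a1,a2,"pin",pin)
for im in(A,B):
  W=rect(im,.075).astype(float);w=np.clip(W[...,0]-W[...,2]-60,0,None);w[:300]=0
  y,x=np.mgrid[:480,:480];m=np.array([.70-.0005*(w*y).sum()/w.sum(),-.18-.0005*(w*x).sum()/w.sum()])
  d=m-pin;print("marker",m,np.hypot(*d),"dir",np.arctan2(d[1],d[0]), "from(.614,-.298)",np.arctan2(m[1]+.298,m[0]-.614))
```

```text
res 4.928311062797785e-05 0.0036229088365581684 -0.0013247921251487067
res 4.844087020089449e-05 5.647183207791098e-05 -0.0013276659472471768
res 0.00014189354049885084 0.0009544332231187411 2.6881926939158607e-05
res 0.0001416775009537368 2.7704121820498805e-05 2.5937680708791396e-05
angles 2.353679364817909 3.060982137055121 pin [ 0.6161 -0.2982]
marker [ 0.4853 -0.2809] 0.13189594177705627 dir 3.010459176029617 from(.614,-.298) 3.0098520901950523
marker [ 0.4854 -0.281 ] 0.13183891777432755 dir 3.0105291502116316 from(.614,-.298) 3.0099229149942257
```

```bash
python3 -m pendant '[0,0.05,0,0,0,0,0.09, 0,0.05,0,0,0,0,0.09, 0,0.05,0,0,0,0,0.09, 0,0.05,0,0,0,0,0.09, 0,0.05,0,0,0,0,0.09, 0,0.036,0,0,0,0,0.09, 0,0,0,0,0,0,0.09]'
python3 -m pendant '[0,0,0.04,0,0,0,0.09, 0,0,0.05,0,0,0,0.09, 0,0,0.04,0,0,0,0.09, 0,0,0.01,0,0,0,0.09, 0,0,0,0,0,0,0.05, 0,0,0,0,0,0,0.035, 0,0,0,0,0,0,0.015, 0,0,0,0,0,0,0.015, 0,0,0,0,0,0,0.015, 0,0,0,0,0,0,0.015]'
python3 -m pendant '[0,0,0,0,0,0,0.015, 0,0,0,0,0,0,0.015]'
```

```text
clock: 17.32
position: [0.5133, -0.2997, 0.2618]
ee_rot: [3.133, -0.202, -0.002]
force: [-0.2, 0.5, -0.7]
width: 0.981
gripper_force: 0.0
clock: 18.58
position: [0.5157, -0.2942, 0.1223]
ee_rot: [3.136, -0.189, 0.0]
force: [0.4, 0.5, -0.2]
width: 0.376
gripper_force: 0.0
clock: 18.82
position: [0.5156, -0.2933, 0.1222]
ee_rot: [-3.135, 0.188, 0.001]
force: [-1.3, 5.1, 3.0]
width: 0.257
gripper_force: 12.0
```

```bash
python3 -m pendant '[0,-0.004,0,0,0,0.04,0.015, 0,-0.004,0,0,0,0.04,0.015, 0,0,0,0,0,0,0.015, 0,0,0,0,0,0,0.015]'
python3 - <<'E'
from h import *
p=observe()["position"];print(np.arctan2(p[1]+.2982,p[0]-.6161))
E
```

```text
clock: 19.32
position: [0.5164, -0.2868, 0.1222]
ee_rot: [3.126, -0.314, -0.001]
force: [-1.7, -0.5, 2.1]
width: 0.257
gripper_force: 12.0
3.028026484130919
```

```bash
python3 -m pendant '[0,-0.0019,0,0,0,0,0.015, 0,0,0,0,0,0,0.015, 0,0,0,0,0,0,0.015, 0,0,0,0,0,0,0.015]'
python3 - <<'E'
from h import *
p=observe()["position"];print(np.arctan2(p[1]+.2982,p[0]-.6161))
E
```

```text
clock: 19.82
position: [0.5165, -0.2856, 0.1222]
ee_rot: [3.125, -0.316, -0.001]
force: [-3.5, -4.3, 1.9]
width: 0.263
gripper_force: 12.0
3.0158322907205184
```

```bash
python3 -m pendant '[0,0,0,0,0,0,0.05, 0,0,0,0,0,0,0.09, 0,0,0,0,0,0,0.09, 0,0,0,0,0,0,0.09, 0,0,-0.04,0,0,0,0.09, 0,0,-0.05,0,0,0,0.09, 0,0,-0.05,0,0,0,0.09, 0,-0.06,0,0,0,0,0.09, 0,-0.06,0,0,0,0,0.09, 0,-0.06,0,0,0,0,0.09]'
python3 -m pendant '[0,-0.05,0,0,0,0,0.09, 0,-0.05,0,0,0,0,0.09, 0,0,0,0,0,0,0.09, 0,0,0,0,0,0,0.09]'
python3 - <<'E'
from h import *
B=get_image("top")
c=[(.70,-.18),(.70,-.42),(.46,-.42),(.46,-.18)]
s=np.float32([proj("top",[*q,.077]) for q in c]);d=np.float32([(0,0),(480,0),(480,480),(0,480)])
wt=cv2.warpPerspective(B,cv2.getPerspectiveTransform(s,d),(480,480),flags=cv2.INTER_CUBIC)[...,0].astype(np.float32)
p0=np.array([.6161,-.2982]);a=3.01
for _ in range(2):
    u=np.array([np.cos(a),np.sin(a)]);n=np.array([-u[1],u[0]]);C=[]
    for r in np.arange(.030,.072,.002):
        t=np.arange(-.013,.0131,.0005);q=p0+r*u+t[:,None]*n
        v=cv2.remap(wt,np.float32((-.18-q[:,1])/.0005)[None],np.float32((.70-q[:,0])/.0005)[None],cv2.INTER_LINEAR)[0]
        v=np.clip(v-np.median(np.r_[v[:4],v[-4:]])-5,0,None);C.append((r,(v*t).sum()/v.sum()))
    C=np.array(C);k,b=np.polyfit(C[:,0],C[:,1],1);print("res",np.std(C[:,1]-k*C[:,0]-b),k,b,"mean ang",a+C[:,1].mean()/C[:,0].mean());a+=np.arctan(k)
print("lever",a,"want 3.0105")
print("lid",redlid()[1])
t=cv2.resize(B[165:260,355:480],None,fx=3,fy=3);S=get_image("scene")
t2=np.zeros((420,375,3),np.uint8);t2[:285]=t
cv2.imwrite("pics/end.png",cv2.resize(np.hstack([S,t2]),(800,360))[:,:,::-1])
E
```

```text
clock: 21.08
position: [0.5532, -0.1063, 0.2626]
ee_rot: [-3.126, 0.315, -0.001]
force: [1.8, -0.1, -0.4]
width: 0.978
gripper_force: 0.0
clock: 21.58
position: [0.5728, -0.0105, 0.2621]
ee_rot: [3.125, -0.314, -0.0]
force: [0.2, -0.0, 0.2]
width: 0.98
gripper_force: 0.0
res 0.00014561741179417467 0.00931915354889509 0.00010021661230707541 mean ang 3.0213234857950364
res 0.0001466153816212477 -6.63393227509372e-06 0.00010085922695135824 mean ang 3.021329434390699
lever 3.019312249851672 want 3.0105
lid [0.58821285 0.27744116 0.20029743]
```

View pics/end.png

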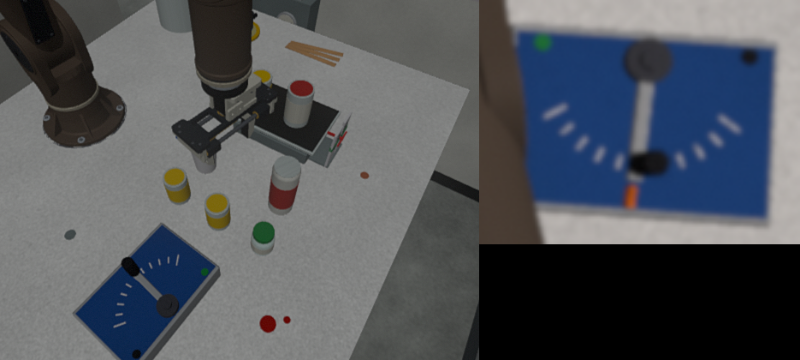

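The lever arm now lines up with the orange marker, within about 0.01 rad. The tray is steady, with the lid at the same height as before, and nothing else has moved. Handing in.

```bash
python3 -c "from cell import *;print(sign_off())"
```

```text
the job is handed in; nothing more can be done
None
```

I handed the job in at about 22 s: one full yellow tin stands on the tray (sink about 33 mm, inside the green band), and the lever was then set to about 0.01 rad from the orange marker and released; no verdict came back.

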